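# Cover the four parts pots before the bench is brushed down

## Robot

A 7-joint arm with a two-finger parallel gripper is mounted at the origin on a cart in front of the work surface, level with it; the furniture and walls round the work are solid. World frame = base frame: x ahead of the robot, y to its left, z up, the work surface at z = 0. Lengths are in m, angles in rad, forces in N, time in s.
With the tool pointing down it reaches from about 0.425 to 0.95 m from the base axis. Payload 4.7 kg.
Tool frame: the origin (TCP) lies on the centre line of the jaws, within the pads' length; the fingertips stand ctrl.tcp_to_tips ahead of it and the grasp point (between the pads) lies 2 mm behind it (ctrl.tcp_to_tips is the distance from the TCP to the fingertips, in m); z points along the fingers, y is the line along which they close (so a half turn about z gives the same grasp; the last joint's range is limited). The gripper opens to 87 mm and grips with 3 to 60 N. Pads are 19 mm wide; open, the fingers measure 117 mm over their backs; the gripper's body (75 mm by 190 mm) begins 51 mm behind the grasp point.
Start: joints at [1.116, 0.469, -0.049, 1.532, 0.024, 1.141, -0.082], TCP at [0.279, -0.615, 0.24] pointing down, gripper open.
Joint ranges: [-2.59, 2.59], [-0.33, 1.99], [-1.39, 1.29], [0.1, 2.45], [-1.04, 4.18], [0.21, 1.99], [-2.66, 2.66]. Speed limits (rad/s): [2.57, 2.57, 3.14, 3.14, 3.14, 3.14, 3.14].

## Interface

Orientations are given as a 3x3 rotation matrix whose columns are the frame's x, y, z axes.
In Python, from cell import ctrl, viewer gives the robot as it stands. The module is installed in compiled form; this text tells all that it offers.
- The arm moves only by the tool jog_arm, never from a script. Its argument "deltas" is a list of rows, each an object with "dp": the shift along the world's x, y, z in units of 150 mm (1.0 is 150 mm), a list of three; "rotation": the turn, a rotation vector about the world's x, y, z in units of 180 degrees (1.0 is 180 degrees), a list of three; "claw": the closure, from 0 (fully open) to 1 (shut). A call has 1 to 12 rows; each row shifts and turns the commanded pose from where the row before left it; what a row does not reach is not made up. A row lasts 1/10 s, in which the tool goes at most 50 mm and 8.59 degrees, less where a joint would pass 70% of its speed; a pose out of reach is approached as far as the arm can. A call with a number of a shift or a turn outside -1 to 1 is refused whole. A call with a gripper value outside its range is refused whole. The fingers move at their own pace and stop on an object; the grip force is fixed at half the most. Time passes only in rows, so rows that do not move let the fingers close. It gives the time, the measured TCP pose, the force, the opening and the grip force at its end, in the units of the state.
- ctrl.sense(): the state, without advancing time (a new reading comes with each control period).
- viewer.read_camera(name): name is "side" or "top"; returns a dict with "frame" (400x640x3 uint8, blue, green, red), "range_z" (400x640 float32, m along the optical axis (not along the pixel's ray), 0 where there is no reading), "mtx" (3x3 intrinsics, pixels), "distortion" ([k1, k2, p1, p2, k3] as OpenCV has them; the pictures are not rectified), "rvec" (rotation vector, rad) and "tvec" (3), from world to camera coordinates, as OpenCV has them. Camera axes: x right, y down, z forward; pixel columns grow to the right and rows downward; lengths in m; the calibration is good to about 2 mm. A picture is of the moment at which its call begins.
- ctrl.job_done(): hands the job in; it is judged then, once.
Trained networks look in the newest picture that a camera, given by its name, has taken for a name from the list of things; names that differ only in an ending like _2 or _b are one class to them, and where a whole thing is asked for, a point or a joint stands for the part that bears it (a point fixed in the world has none). Each returns a list of dicts, best first, with "conf" (0 to 1); they miss things now and then, are a little off and sometimes report something else, mostly with a low value. They report only what shows in the picture. A call takes as long as a camera call. They do not tell look-alikes from the thing itself.
- viewer.boxes_of(label, camera): "box" ([left, top, right, bottom] in pixels, round what is visible of it).
- viewer.masks_of(label, camera): "region" (400x640 bool, what is visible of it) and "box" ([left, top, right, bottom] in pixels, round what is visible of it).
- viewer.spot_point(label, camera): "uv" ([column, row] in pixels: a listed point, or the origin of a listed thing).
The state is a dict: "t": time; "joint_positions": joint angles; "dq": joint speeds; "joint_torque": joint torques, N m; "eef_pos": TCP position; "orientation": TCP orientation; "ft_force": force on the tool from outside, world axes, zero at the start; "torque": the same for the moment, N m; "grip_width": opening from 0.0 (shut) to 1.0 (fully open); "grip_force": force on a finger pad.
Only numpy, scipy, OpenCV 4.12 (cv2) and the standard library are available. Lean on these libraries where they do the work, as an engineer would, in place of code of your own. Each camera call takes 0.05 s, during which the arm holds its last target. There are 200 camera calls.

## Task

Cover the four open steel parts pots before I brush the bench down: put on each the loose lid of its own size, knob up, with the step down inside the rim and the flange resting flat all round. The pots stay standing where they are, and the closed white pot and the cork are not to be disturbed.

Things in the scene. Friction and masses are not known exactly. Their poses are not given: they have to be found in the camera images.
- tiny_pot: the smallest of the four open, round steel pots, loose, upright, with small brass screws in it: mouth 30 mm across inside, 35 mm outside, wall 2.5 mm, rim 26 mm above its underside, straight inside. Origin: centre of the underside, z up along its axis.
- small_pot: the second smallest of the four open, round steel pots, loose, upright, with thin steel springs in it: mouth 43 mm across inside, 48 mm outside, wall 2.5 mm, rim 32 mm above its underside, straight inside. Origin: centre of the underside, z up along its axis.
- medium_pot: the second largest of the four open, round steel pots, loose, upright, with cork discs in it: mouth 56 mm across inside, 61 mm outside, wall 2.5 mm, rim 38 mm above its underside, straight inside. Origin: centre of the underside, z up along its axis.
- large_pot: the largest of the four open, round steel pots, loose, upright, with white felt discs in it: mouth 69 mm across inside, 74 mm outside, wall 2.5 mm, rim 44 mm above its underside, straight inside. Origin: centre of the underside, z up along its axis.
- tiny_lid: the smallest of four loose round steel lids, knob up; fits tiny_pot. From below: step 20 mm across, 6 high, foot bevelled 2 (goes inside the mouth, 5 mm play all round); flange 40 mm across, 4 thick (rests on the rim); black upright knob 16 mm across, 20 high, to grip from above. Origin: centre of the step's underside, knob top at 30 mm, z up. Seated, it is 20 mm above the pot's origin.
- small_lid: the second smallest of four loose round steel lids, knob up; fits small_pot. From below: step 33 mm across, 6 high, foot bevelled 2 (goes inside the mouth, 5 mm play all round); flange 53 mm across, 4 thick (rests on the rim); black upright knob 16 mm across, 20 high, to grip from above. Origin: centre of the step's underside, knob top at 30 mm, z up. Seated, it is 26 mm above the pot's origin.
- medium_lid: the second largest of four loose round steel lids, knob up; fits medium_pot. From below: step 46 mm across, 6 high, foot bevelled 2 (goes inside the mouth, 5 mm play all round); flange 66 mm across, 4 thick (rests on the rim); black upright knob 16 mm across, 20 high, to grip from above. Origin: centre of the step's underside, knob top at 30 mm, z up. Seated, it is 32 mm above the pot's origin.
- large_lid: the largest of four loose round steel lids, knob up; fits large_pot. From below: step 59 mm across, 6 high, foot bevelled 2 (goes inside the mouth, 5 mm play all round); flange 79 mm across, 4 thick (rests on the rim); black upright knob 16 mm across, 20 high, to grip from above. Origin: centre of the step's underside, knob top at 30 mm, z up. Seated, it is 38 mm above the pot's origin.
- wax_pot: bystander: small white plastic pot, already closed with its own white lid, 48 mm across, 39 mm high, loose. Origin: centre of the underside.
- cork: bystander: plain brown cork bung standing on end, 28 mm across, 18 mm high, loose. Origin: centre of the underside.
Not all that is in view belongs to the job. Leave any green look-alike of the tiny_lid alone.

How it is judged:
At the end, for the whole second after the job is handed in: Each of the four lids sits on the pot of its own size: centred within 8 mm, its flange down on the rim (height right within 2 mm), level within 0.06 rad (3.5 degrees), at rest and let go; all four pots upright and within 30 mm of where they stood (horizontal distance between tiny_lid and tiny_pot below 0.008 m and z of tiny_lid in the frame of tiny_pot between 0.0175 and 0.022 m and angle between each of tiny_lid, tiny_pot, small_lid, small_pot, medium_lid, medium_pot, large_lid, large_pot's own z axis and vertical below 0.06 rad and linear speed of each of tiny_lid, tiny_pot, small_lid, small_pot, medium_lid, medium_pot, large_lid, large_pot below 0.02 m/s and distance of each of tiny_pot, small_pot, medium_pot, large_pot from where it was at the start of the episode below 0.03 m and horizontal distance between small_lid and small_pot below 0.008 m and z of small_lid in the frame of small_pot between 0.0235 and 0.028 m and horizontal distance between medium_lid and medium_pot below 0.008 m and z of medium_lid in the frame of medium_pot between 0.0295 and 0.034 m and horizontal distance between large_lid and large_pot below 0.008 m and z of large_lid in the frame of large_pot between 0.0355 and 0.04 m); the robot touches nothing.
It fails at once if a steel pot is tipped or pushed more than 3 cm from its place (angle between any of tiny_pot, small_pot, medium_pot, large_pot's own z axis and vertical above 0.5 rad or distance of any of tiny_pot, small_pot, medium_pot, large_pot from where it was at the start of the episode above 0.03 m).
It fails at once if the closed white pot or the cork is tipped or pushed more than 3 cm from its place (angle between any of wax_pot, cork's own z axis and vertical above 0.5 rad or distance of any of wax_pot, cork from where it was at the start of the episode above 0.03 m).
It also fails if it takes over 88 s, if anything falls off the work surface, if the arm or the gripper's body presses on something with over 40 N, if the wrist force passes 120 N, or if a joint passes its speed limit or range.

## Working session

There is one attempt and no reset: what is moved stays moved. The work goes in short steps, Python scripts to look and compute and a tool call to move; the robot and the scene stay as the last step left them, time stands still between calls to the robot, and variables do not carry over. Pictures are saved under pics/ and viewed, at most 14 in all, crops included, and the job is handed in when it is done.

Besides the shell and the picture viewer there is one more tool, called in YAML: its name, and indented under it one key for each argument. jog_arm: Moves the arm, as the interface text tells. Its arguments: {"type":"object","properties":{"deltas":{"type":"array"}},"required":["deltas"]}

```bash
mkdir -p pics; cat > h.py <<'E'
import cv2, numpy as np
from cell import ctrl, viewer
def cam(n):
    c=viewer.read_camera(n); c['R']=cv2.Rodrigues(np.array(c['rvec'],float))[0]; c['t']=np.array(c['tvec'],float).ravel(); return c
def cloud(c):
    h,w=c['range_z'].shape
    uv=np.stack(np.meshgrid(np.arange(w),np.arange(h)),-1).reshape(-1,1,2).astype(float)
    n=cv2.undistortPoints(uv,np.array(c['mtx']),np.array(c['distortion'])).reshape(h,w,2)
    z=c['range_z'][...,None]
    P=np.concatenate([n*z,z],-1)
    W=(P-c['t'])@c['R']
    W[c['range_z']==0]=np.nan
    return W
E
python3 - <<'E'
from h import *
s=ctrl.sense(); print(s['eef_pos'],s['orientation'],s['ft_force'],ctrl.tcp_to_tips)
for n in('top','side'):
    c=cam(n); cv2.imwrite(f'pics/{n}0.png',c['frame']); W=cloud(c)
    print(n,'campos',-c['R'].T@c['t'])
    for l in 'tiny_pot small_pot medium_pot large_pot tiny_lid small_lid medium_lid large_lid wax_pot cork'.split():
        for m in viewer.masks_of(l,n):
            p=W[m['region']]; p=p[~np.isnan(p[:,0])]
            if len(p): print(l,round(m['conf'],2),np.round(m['box']),len(p),'med',np.round(np.median(p,0),3),'lo',np.round(np.percentile(p,2,0),3),'hi',np.round(np.percentile(p,98,0),3))
E
```

```text
[ 0.27859056 -0.6141893   0.23849132] [[ 9.10688916e-01  4.13091901e-01 -8.83153533e-04]
 [ 4.13092838e-01 -9.10687216e-01  1.76121655e-03]
 [-7.67323405e-05 -1.96874479e-03 -9.99998059e-01]] [0.3139031  0.27524937 0.30807219] 0.017
top campos [ 0.39381739 -0.16654305  0.95471263]
tiny_pot 0.55 [380. 259. 399. 276.] 194 med [ 0.313 -0.313  0.01 ] lo [ 0.298 -0.327 -0.   ] hi [ 0.329 -0.296  0.028]
small_pot 0.6 [401. 211. 427. 236.] 463 med [ 0.41  -0.369  0.007] lo [ 0.386 -0.388 -0.001] hi [ 0.435 -0.344  0.033]
medium_pot 0.96 [338. 227. 366. 255.] 733 med [ 0.374 -0.226  0.01 ] lo [ 0.345 -0.255 -0.   ] hi [ 0.403 -0.195  0.039]
large_pot 0.6 [313. 149. 349. 189.] 992 med [ 0.536 -0.189  0.012] lo [ 0.497 -0.223  0.   ] hi [ 0.568 -0.154  0.045]
tiny_lid 0.81 [347. 274. 362. 295.] 265 med [ 0.277 -0.233  0.011] lo [ 0.258 -0.253  0.001] hi [ 0.294 -0.215  0.032]
tiny_lid 0.75 [257. 188. 272. 207.] 220 med [ 0.477 -0.04   0.011] lo [ 0.46  -0.055  0.006] hi [ 0.495 -0.022  0.032]
tiny_lid 0.67 [230. 132. 254. 154.] 398 med [0.597 0.01  0.039] lo [ 0.577 -0.012  0.013] hi [0.621 0.
[... 1472 characters left out ...]
]
tiny_lid 0.67 [416. 203. 432. 216.] 206 med [ 0.276 -0.226  0.01 ] lo [ 0.26  -0.243  0.007] hi [ 0.293 -0.214  0.03 ]
small_lid 0.56 [321. 173. 344. 193.] 295 med [ 0.474 -0.276  0.01 ] lo [ 0.454 -0.305 -0.   ] hi [ 0.501 -0.258  0.029]
medium_lid 0.97 [314. 217. 350. 239.] 638 med [ 0.435 -0.128  0.01 ] lo [ 0.408 -0.161  0.006] hi [ 0.467 -0.102  0.03 ]
large_lid 0.89 [212. 272. 266. 301.] 1402 med [0.532 0.067 0.01 ] lo [0.5   0.026 0.001] hi [0.57  0.098 0.029]
wax_pot 0.84 [197. 237. 228. 267.] 787 med [0.595 0.022 0.036] lo [ 0.578 -0.007  0.004] hi [0.62  0.035 0.039]
cork 0.73 [253. 224. 267. 242.] 220 med [ 0.553 -0.074  0.015] lo [ 0.542 -0.092  0.   ] hi [ 0.567 -0.067  0.019]
```

```bash
python3 - <<'E'
import cv2,numpy as np
a=cv2.imread('pics/top0.png')[110:310,190:450]; cv2.imwrite('pics/topcrop.png',cv2.resize(a,None,fx=3,fy=3,interpolation=cv2.INTER_CUBIC))
E
```

```text
(no output)
```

View pics/topcrop.png

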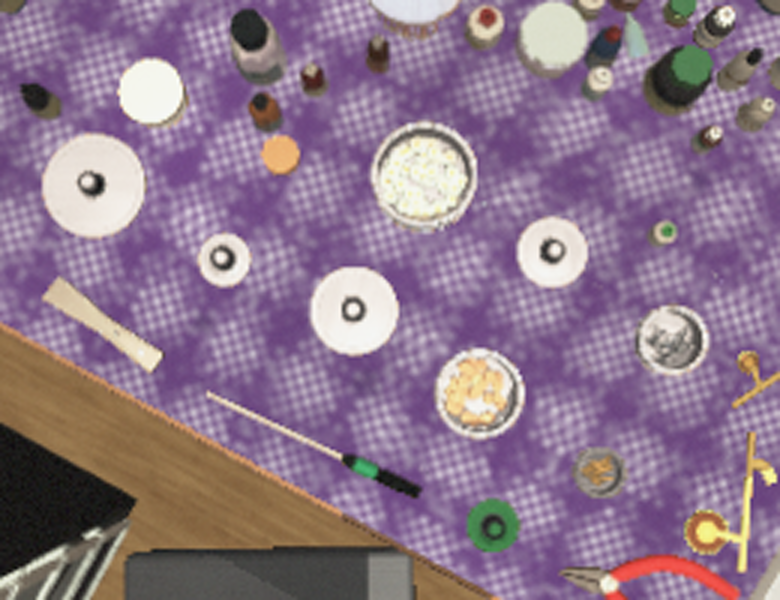

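View pics/side0.png

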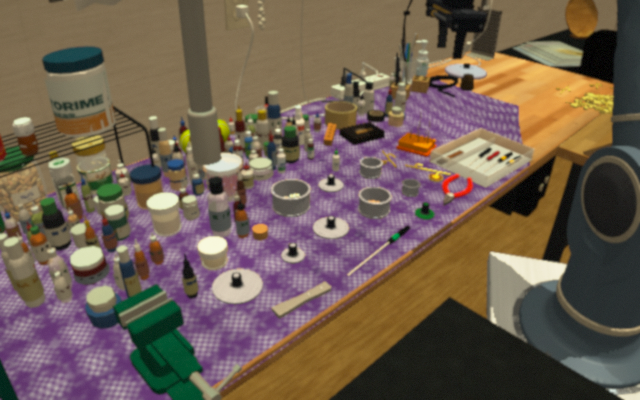

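```bash
cat >> h.py <<'E'
from scipy.optimize import least_squares
def fitc(P,c0,r,zlo,zhi,ro=None):
    # points in ring band near expected radius; fit centre
    c=np.array(c0,float)
    for _ in range(4):
        d=np.linalg.norm(P[:,:2]-c,axis=1)
        q=P[(P[:,2]>zlo)&(P[:,2]<zhi)&(d<r+.008)]
        c_=q[:,:2]
        d=np.linalg.norm(c_-c,axis=1)
        # outer boundary points per angular bin
        a=np.arctan2(*(c_-c).T[::-1]); b=((a+np.pi)/(2*np.pi)*36).astype(int)%36
        e=np.array([c_[b==k][np.argmax(d[b==k])] for k in range(36) if (b==k).any()])
        s=least_squares(lambda x:np.linalg.norm(e-x[:2],axis=1)-x[2],[*c,r],loss='soft_l1',f_scale=.001)
        c=s.x[:2]
    return c,s.x[2],len(e)
POTS=dict(tiny=(.313,-.311,.0175,.026),small=(.41,-.366,.024,.032),medium=(.374,-.225,.0305,.038),large=(.533,-.187,.037,.044))
LIDS=dict(tiny=(.477,-.04,.02,.01),small=(.477,-.283,.0265,.01),medium=(.437,-.134,.033,.01),large=(.536,.062,.0395,.01))
E
python3 - <<'E'
from h import *
A=[]
for n in('top','side'):
    W=cloud(cam(n)).reshape(-1,3); W=W[~np.isnan(W[:,0])]; A.append(W)
    for nm,D in(('pot',POTS),('lid',LIDS)):
        for k,(x,y,r,h) in D.items():
            c,rr,m=fitc(W,(x,y),r,h-.004 if nm=='pot' else h-.004,h+.004)
            s=f'{n} {k}_{nm} ring {np.round(c,4)} r {rr:.4f} (exp {r}) n{m}'
            if nm=='lid':
                q=W[(np.hypot(W[:,0]-x,W[:,1]-y)<.02)&(W[:,2]>.026)&(W[:,2]<.035)]
                s+=f' knobtop {np.round(q.mean(0),4)} n{len(q)}'
            print(s)
W=np.vstack(A)
m=(W[:,0]>.1)&(W[:,0]<.75)&(W[:,1]>-.75)&(W[:,1]<.25)&(W[:,2]>.045)
W=W[m]
# height grid 4cm
ix=((W[:,0]-.1)/.04).astype(int); iy=((.25-W[:,1])/.04).astype(int)
H=np.zeros((17,25),int); np.maximum.at(H,(ix,iy),(W[:,2]*1000).astype(int))
print('cols y=.23 down by .04; rows x from .1')
for i in range(16,3,-1): print(f'{.12+.04*i:.2f}',' '.join(f'{v:4d}' for v in H[i]))
E
```

```text
top tiny_pot ring [ 0.3133 -0.3113] r 0.0175 (exp 0.0175) n36
top small_pot ring [ 0.4089 -0.3659] r 0.0250 (exp 0.024) n36
top medium_pot ring [ 0.3742 -0.2243] r 0.0315 (exp 0.0305) n36
top large_pot ring [ 0.5335 -0.1887] r 0.0379 (exp 0.037) n36
top tiny_lid ring [ 0.4781 -0.0382] r 0.0190 (exp 0.02) n36 knobtop [ 0.478  -0.0383  0.0299] n42
top small_lid ring [ 0.4776 -0.2836] r 0.0255 (exp 0.0265) n36 knobtop [ 0.4773 -0.2835  0.0297] n41
top medium_lid ring [ 0.4375 -0.1345] r 0.0319 (exp 0.033) n36 knobtop [ 0.4377 -0.1341  0.0295] n38
top large_lid ring [0.536  0.0606] r 0.0385 (exp 0.0395) n36 knobtop [0.5345 0.0598 0.0298] n38
side tiny_pot ring [ 0.3127 -0.3103] r 0.0178 (exp 0.0175) n35
side small_pot ring [ 0.4082 -0.3657] r 0.0243 (exp 0.024) n36
side medium_pot ring [ 0.3742 -0.2228] r 0.0318 (exp 0.0305) n36
side large_pot ring [ 0.5329 -0.1872] r 0.0380 (exp 0.037) n36
side tiny_lid ring [ 0.478  -0.0365] r 0.0193 (exp 0.02) n32 knobtop [ 0.4776 -0.0356  0.0286] n49
side small_lid ring [ 0.4773 -0.2811] r 0.0250 (exp 0.0265) n32 knobtop [ 0.4767 -0.2811  0.0287] n27
[... 1228 characters left out ...]
  671  669  593    0    0    0   50    0   87   92
0.44    0    0    0    0    0    0    0    0    0    0    0    0    0    0    0  671  592  593    0    0    0    0    0   94   90
0.40    0    0    0    0    0    0    0    0    0    0    0    0    0    0    0    0    0    0    0    0    0    0   50   70   92
0.36    0    0    0    0    0    0    0    0    0    0    0    0    0    0    0    0    0    0    0   46    0    0  331  329    0
0.32    0    0    0    0    0    0    0    0    0    0    0    0    0    0    0    0    0    0   67  101  401  400  336  332    0
0.28  182    0    0    0    0    0    0    0    0    0    0    0    0    0    0    0    0    0    0  337  410  353  305    0    0
```

```bash
python3 - <<'E'
from h import *
for n in('top','side'):
    c=cam(n);W=cloud(c)
    m=(W[...,2]>.4)&(W[...,2]<.9)
    ys,xs=np.where(m); print(n,len(ys))
    for (u0,v0) in sorted({(u//40*40,v//40*40) for u,v in zip(xs,ys)}):
        q=W[v0:v0+40,u0:u0+40][m[v0:v0+40,u0:u0+40]]
        if len(q)>15: print((u0,v0),len(q),np.round(np.median(q,0),2),np.round(np.ptp(q,0),2))
E
```

```text
top 33563
(np.int64(280), np.int64(0)) 149 [ 0.6  -0.16  0.58] [0.01 0.02 0.02]
(np.int64(320), np.int64(0)) 1079 [ 0.59 -0.19  0.59] [0.04 0.03 0.03]
(np.int64(320), np.int64(40)) 25 [ 0.56 -0.2   0.6 ] [0.   0.01 0.  ]
(np.int64(360), np.int64(0)) 1597 [ 0.57 -0.22  0.63] [0.05 0.03 0.03]
(np.int64(360), np.int64(40)) 655 [ 0.55 -0.23  0.6 ] [0.07 0.04 0.23]
(np.int64(400), np.int64(0)) 1591 [ 0.56 -0.25  0.63] [0.04 0.03 0.02]
(np.int64(400), np.int64(40)) 1364 [ 0.53 -0.25  0.63] [0.03 0.04 0.04]
(np.int64(400), np.int64(80)) 25 [ 0.52 -0.27  0.6 ] [0.01 0.01 0.02]
(np.int64(440), np.int64(0)) 1596 [ 0.55 -0.28  0.65] [0.04 0.03 0.02]
(np.int64(440), np.int64(40)) 1594 [ 0.53 -0.28  0.62] [0.04 0.04 0.04]
(np.int64(440), np.int64(80)) 602 [ 0.51 -0.29  0.61] [0.02 0.04 0.04]
(np.int64(480), np.int64(0)) 1593 [ 0.55 -0.31  0.65] [0.03 0.03 0.  ]
(np.int64(480), np.int64(40)) 1596 [ 0.52 -0.31  0.64] [0.03 0.03 0.03]
(np.int64(480), np.int64(80)) 1380 [ 0.5  -0.32  0.62] [0.04 0.04 0.07]
(np.int64(480), np.int64(120)) 36 [ 0.48 -0.33  0.6 ] [0.   0.01 0.  ]
(np.int64(520), np.int64
[... 1252 characters left out ...]
.01 0.01 0.02]
(np.int64(160), np.int64(40)) 614 [0.39 0.36 0.46] [0.01 0.01 0.02]
(np.int64(160), np.int64(80)) 473 [0.39 0.36 0.44] [0.01 0.01 0.02]
(np.int64(160), np.int64(120)) 371 [0.39 0.36 0.42] [0.01 0.01 0.03]
(np.int64(200), np.int64(0)) 186 [0.38 0.36 0.47] [0.   0.01 0.02]
(np.int64(200), np.int64(40)) 331 [0.38 0.36 0.46] [0.   0.01 0.02]
(np.int64(200), np.int64(80)) 529 [0.38 0.36 0.43] [0.01 0.01 0.02]
(np.int64(200), np.int64(120)) 782 [0.38 0.36 0.41] [0.01 0.01 0.03]
(np.int64(200), np.int64(160)) 58 [0.38 0.36 0.4 ] [0.01 0.01 0.  ]
(np.int64(600), np.int64(0)) 913 [ 0.06 -0.07  0.43] [0.02 0.09 0.05]
(np.int64(600), np.int64(40)) 158 [ 0.06 -0.05  0.4 ] [0.02 0.04 0.01]
```

View pics/top0.png

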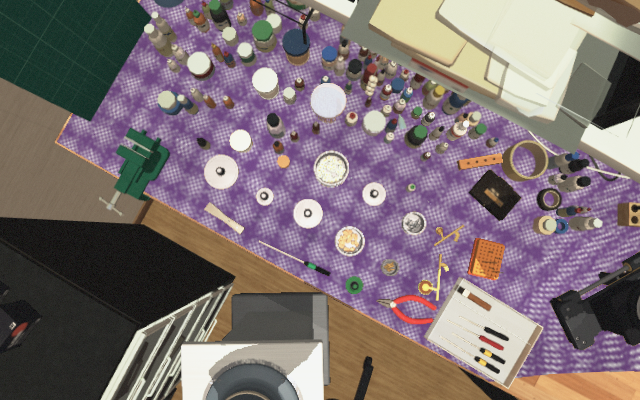

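The top view shows four white-steel lids and an overhead shelf at upper right, z of about 0.6, above the work. There are two tiny-lid candidates: top (264,196) is bare steel and (354,285) is green. The steel one is meant and the green one is the look-alike; the enlarged crop confirms this. I'll start with the small lid.

jog_arm:
  deltas:
    - {"dp": [0.1325, 0.2213, -0.0723], "rotation": [0, 0, -0.0452], "claw": 0.5}
    - {"dp": [0.1325, 0.2213, -0.0723], "rotation": [0, 0, -0.0452], "claw": 0.5}
    - {"dp": [0.1325, 0.2213, -0.0723], "rotation": [0, 0, -0.0452], "claw": 0.5}
    - {"dp": [0.1325, 0.2213, -0.0723], "rotation": [0, 0, 0], "claw": 0.5}
    - {"dp": [0.1325, 0.2213, -0.0723], "rotation": [0, 0, 0], "claw": 0.5}
    - {"dp": [0.1325, 0.2213, -0.0723], "rotation": [0, 0, 0], "claw": 0.5}
    - {"dp": [0.1325, 0.2213, -0.0723], "rotation": [0, 0, 0], "claw": 0.5}
    - {"dp": [0.1325, 0.2213, -0.0723], "rotation": [0, 0, 0], "claw": 0.5}
    - {"dp": [0.1325, 0.2213, -0.0723], "rotation": [0, 0, 0], "claw": 0.5}
    - {"dp": [0.1325, 0.2213, -0.0723], "rotation": [0, 0, 0], "claw": 0.5}
    - {"dp": [0, 0, 0], "rotation": [0, 0, 0], "claw": 0.5}

```text
t: 2.4
eef_pos: [0.4804, -0.276, 0.13]
orientation: [[1.0, 0.01, -0.0], [0.01, -1.0, 0.004], [-0.0, -0.004, -1.0]]
ft_force: [0.1, 0.3, -0.1]
grip_width: 0.503
grip_force: 0.0
```

jog_arm:
  deltas:
    - {"dp": [0, 0, -0.2], "rotation": [0, 0, 0], "claw": 0.5}
    - {"dp": [0, 0, -0.15], "rotation": [0, 0, 0], "claw": 0.5}
    - {"dp": [0, 0, 0], "rotation": [0, 0, 0], "claw": 0.5}

```text
t: 2.7
eef_pos: [0.4754, -0.2822, 0.0762]
orientation: [[1.0, -0.001, -0.005], [-0.0, -1.0, 0.002], [-0.005, -0.002, -1.0]]
ft_force: [-1.0, -0.2, 0.2]
grip_width: 0.501
grip_force: 0.0
```

jog_arm:
  deltas:
    - {"dp": [0.005, 0, -0.15], "rotation": [0, 0, 0], "claw": 0.5}
    - {"dp": [0, 0, -0.11], "rotation": [0, 0, 0], "claw": 0.5}
    - {"dp": [0, 0, -0.04], "rotation": [0, 0, 0], "claw": 0.5}
    - {"dp": [0, 0, 0], "rotation": [0, 0, 0], "claw": 0.5}
    - {"dp": [0, 0, 0], "rotation": [0, 0, 0], "claw": 0.5}

```text
t: 3.2
eef_pos: [0.479, -0.2834, 0.0348]
orientation: [[1.0, -0.001, 0.002], [-0.001, -1.0, -0.001], [0.002, 0.001, -1.0]]
ft_force: [-0.0, 0.7, -0.3]
grip_width: 0.498
grip_force: 0.0
```

jog_arm:
  deltas:
    - {"dp": [-0.005, 0, -0.025], "rotation": [0, 0, 0], "claw": 0.5}
    - {"dp": [0, 0, 0], "rotation": [0, 0, 0], "claw": 1}
    - {"dp": [0, 0, 0], "rotation": [0, 0, 0], "claw": 1}
    - {"dp": [0, 0, 0], "rotation": [0, 0, 0], "claw": 1}
    - {"dp": [0, 0, 0], "rotation": [0, 0, 0], "claw": 1}
    - {"dp": [0, 0, 0], "rotation": [0, 0, 0], "claw": 1}

```text
t: 3.8
eef_pos: [0.4777, -0.2829, 0.03]
orientation: [[1.0, -0.0, 0.0], [-0.0, -1.0, -0.0], [0.0, 0.0, -1.0]]
ft_force: [-0.6, 0.4, 1.3]
grip_width: 0.168
grip_force: 30.0
```

jog_arm:
  deltas:
    - {"dp": [0, 0, 0.1], "rotation": [0, 0, 0], "claw": 1}
    - {"dp": [0, 0, 0.2], "rotation": [0, 0, 0], "claw": 1}
    - {"dp": [-0.11, -0.13, 0.1], "rotation": [0, 0, 0], "claw": 1}
    - {"dp": [-0.13, -0.16, 0], "rotation": [0, 0, 0], "claw": 1}
    - {"dp": [-0.13, -0.16, 0], "rotation": [0, 0, 0], "claw": 1}
    - {"dp": [-0.09, -0.103, 0], "rotation": [0, 0, 0], "claw": 1}
    - {"dp": [0, 0, 0], "rotation": [0, 0, 0], "claw": 1}
    - {"dp": [0, 0, 0], "rotation": [0, 0, 0], "claw": 1}
    - {"dp": [0, 0, 0], "rotation": [0, 0, 0], "claw": 1}

```text
t: 4.7
eef_pos: [0.4097, -0.3645, 0.0898]
orientation: [[1.0, 0.002, 0.001], [0.002, -1.0, 0.001], [0.001, -0.001, -1.0]]
ft_force: [1.0, 1.0, -1.0]
grip_width: 0.174
grip_force: 30.0
```

```bash
cat >> h.py <<'E'
def held(name):
    "lid position in hand vs TCP, both cameras; flange at TCP z-.020"
    s=ctrl.sense(); p=s['eef_pos']; r=LIDS[name][2]
    for n in('top','side'):
        c=cam(n); W=cloud(c).reshape(-1,3); W=W[~np.isnan(W[:,0])]
        z=p[2]-.020
        q=W[(np.hypot(W[:,0]-p[0],W[:,1]-p[1])<r+.012)&(abs(W[:,2]-z)<.005)]
        try: print(n,'tcp',np.round(p,4),'lid',[np.round(v,4) for v in fitc(W,p[:2],r,z-.005,z+.003)],np.round(np.c_[q.min(0),q.max(0)].T,3),len(q))
        except Exception as e: print(n,e)
    return c
E
python3 - <<'E'
from h import *
c=held('small'); cv2.imwrite('pics/s1.png',cv2.resize(c['frame'][100:260,260:500],None,fx=3,fy=3))
E
```

```text
top operands could not be broadcast together with shapes (0,) (2,) 
side tcp [ 0.4097 -0.3645  0.0898] lid [array([ 0.4088, -0.3615]), np.float64(0.0251), np.int64(30)] [[ 0.384 -0.384  0.065]
 [ 0.434 -0.335  0.075]] 171
```

View pics/s1.png

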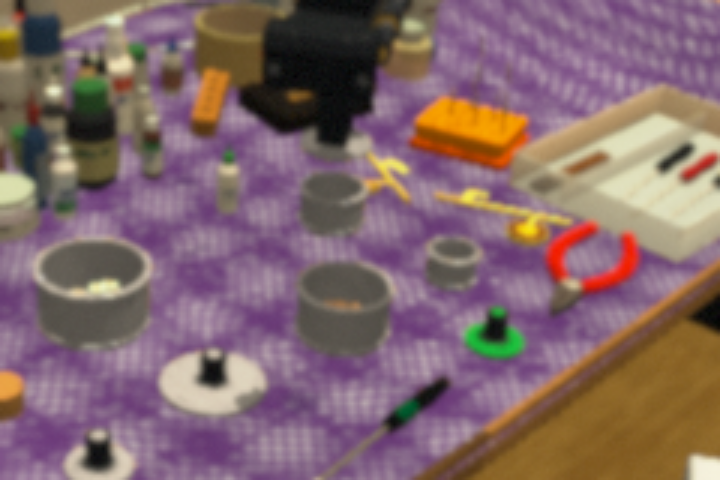

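jog_arm:
  deltas:
    - {"dp": [0, 0, -0.08], "rotation": [0, 0, 0], "claw": 1}
    - {"dp": [0, 0, -0.08], "rotation": [0, 0, 0], "claw": 1}
    - {"dp": [0, 0, -0.04], "rotation": [0, 0, 0], "claw": 1}
    - {"dp": [0, 0, -0.02], "rotation": [0, 0, 0], "claw": 1}
    - {"dp": [0, 0, 0], "rotation": [0, 0, 0], "claw": 1}
    - {"dp": [0, 0, 0], "rotation": [0, 0, 0], "claw": 1}
    - {"dp": [0, 0, 0], "rotation": [0, 0, 0], "claw": 1}

```text
t: 5.5
eef_pos: [0.4087, -0.3658, 0.0568]
orientation: [[1.0, -0.0, 0.0], [-0.0, -1.0, -0.0], [0.0, 0.0, -1.0]]
ft_force: [0.3, -0.6, -0.8]
grip_width: 0.173
grip_force: 30.0
```

jog_arm:
  deltas:
    - {"dp": [0, 0, 0], "rotation": [0, 0, 0], "claw": 0.5}
    - {"dp": [0, 0, 0], "rotation": [0, 0, 0], "claw": 0.5}
    - {"dp": [0, 0, 0], "rotation": [0, 0, 0], "claw": 0.5}
    - {"dp": [0, 0, 0.15], "rotation": [0, 0, 0], "claw": 0.5}
    - {"dp": [0, 0, 0.2], "rotation": [0, 0, 0], "claw": 0.5}
    - {"dp": [0.032, 0.2582, 0], "rotation": [0, 0, 0], "claw": 0.5}
    - {"dp": [0.032, 0.2582, 0], "rotation": [0, 0, 0], "claw": 0.5}
    - {"dp": [0.032, 0.2582, 0], "rotation": [0, 0, 0], "claw": 0.5}
    - {"dp": [0.032, 0.2582, 0], "rotation": [0, 0, 0], "claw": 0.5}
    - {"dp": [0.032, 0.2582, 0], "rotation": [0, 0, 0], "claw": 0.5}
    - {"dp": [0.032, 0.2582, 0], "rotation": [0, 0, 0], "claw": 0.5}
    - {"dp": [0, 0, 0], "rotation": [0, 0, 0], "claw": 0.5}

```text
t: 6.7
eef_pos: [0.4382, -0.1279, 0.1096]
orientation: [[1.0, 0.009, 0.001], [0.009, -1.0, 0.002], [0.001, -0.002, -1.0]]
ft_force: [-0.2, 0.7, -0.2]
grip_width: 0.501
grip_force: 0.0
```

```bash
cat >> h.py <<'E'
def seated(name):
    x,y,r,h=POTS[name]
    for n in('top','side'):
        W=cloud(cam(n)).reshape(-1,3); W=W[~np.isnan(W[:,0])]
        zf=h+.004; rl=LIDS[name][2]
        q=W[(np.hypot(W[:,0]-x,W[:,1]-y)<rl-.003)&(abs(W[:,2]-zf)<.006)]
        A=np.c_[q[:,:2]-[x,y],np.ones(len(q))]; k=np.linalg.lstsq(A,q[:,2],rcond=None)[0]
        print(n,name,'lid',fitc(W,(x,y),rl,zf-.004,zf+.004),'slope',np.round(k[:2],3),'flange z %.4f exp %.3f'%(k[2],zf),len(q))
E
python3 -c "
from h import *
seated('small')"
```

```text
top small lid (array([ 0.40816608, -0.36413574]), np.float64(0.025647605638751833), 36) slope [-0.017  0.019] flange z 0.0362 exp 0.036 308
side small lid (array([ 0.40820316, -0.36266716]), np.float64(0.025491204241447726), 32) slope [-0.021 -0.002] flange z 0.0363 exp 0.036 147
```

jog_arm:
  deltas:
    - {"dp": [0, -0.013, -0.2], "rotation": [0, 0, 0], "claw": 0.5}
    - {"dp": [0, 0, -0.2], "rotation": [0, 0, 0], "claw": 0.5}
    - {"dp": [0, 0, -0.09], "rotation": [0, 0, 0], "claw": 0.5}
    - {"dp": [0, 0, -0.037], "rotation": [0, 0, 0], "claw": 0.5}
    - {"dp": [0, 0, 0], "rotation": [0, 0, 0], "claw": 0.5}
    - {"dp": [0, 0, 0], "rotation": [0, 0, 0], "claw": 1}
    - {"dp": [0, 0, 0], "rotation": [0, 0, 0], "claw": 1}
    - {"dp": [0, 0, 0], "rotation": [0, 0, 0], "claw": 1}
    - {"dp": [0, 0, 0], "rotation": [0, 0, 0], "claw": 1}
    - {"dp": [0, 0, 0], "rotation": [0, 0, 0], "claw": 1}

```text
t: 7.8
eef_pos: [0.4377, -0.1354, 0.0307]
orientation: [[1.0, -0.0, 0.001], [-0.0, -1.0, -0.0], [0.001, 0.0, -1.0]]
ft_force: [-1.1, 0.3, 3.1]
grip_width: 0.174
grip_force: 30.0
```

jog_arm:
  deltas:
    - {"dp": [0, 0, 0.1], "rotation": [0, 0, 0], "claw": 1}
    - {"dp": [0, 0, 0.2], "rotation": [0, 0, 0], "claw": 1}
    - {"dp": [0, 0, 0.2], "rotation": [0, 0, 0], "claw": 1}
    - {"dp": [-0.1, -0.14, 0], "rotation": [0, 0, 0], "claw": 1}
    - {"dp": [-0.12, -0.17, 0], "rotation": [0, 0, 0], "claw": 1}
    - {"dp": [-0.12, -0.17, 0], "rotation": [0, 0, 0], "claw": 1}
    - {"dp": [-0.083, -0.12, 0], "rotation": [0, 0, 0], "claw": 1}
    - {"dp": [0, 0, 0], "rotation": [0, 0, 0], "claw": 1}
    - {"dp": [0, 0, 0], "rotation": [0, 0, 0], "claw": 1}
    - {"dp": [0, 0, 0], "rotation": [0, 0, 0], "claw": 1}

```text
t: 8.8
eef_pos: [0.3746, -0.2244, 0.1054]
orientation: [[1.0, 0.002, 0.0], [0.002, -1.0, 0.0], [0.0, -0.0, -1.0]]
ft_force: [0.0, 0.2, -0.7]
grip_width: 0.171
grip_force: 30.0
```

jog_arm:
  deltas:
    - {"dp": [0, 0, -0.1], "rotation": [0, 0, 0], "claw": 1}
    - {"dp": [0, 0, -0.1], "rotation": [0, 0, 0], "claw": 1}
    - {"dp": [0, 0, -0.05], "rotation": [0, 0, 0], "claw": 1}
    - {"dp": [0, 0, -0.03], "rotation": [0, 0, 0], "claw": 1}
    - {"dp": [0, 0, 0], "rotation": [0, 0, 0], "claw": 1}
    - {"dp": [0, 0, 0], "rotation": [0, 0, 0], "claw": 1}
    - {"dp": [0, 0, 0], "rotation": [0, 0, 0], "claw": 1}

```text
t: 9.5
eef_pos: [0.3743, -0.2254, 0.0636]
orientation: [[1.0, -0.0, 0.001], [-0.0, -1.0, -0.0], [0.001, 0.0, -1.0]]
ft_force: [0.0, 0.2, -1.3]
grip_width: 0.171
grip_force: 30.0
```

jog_arm:
  deltas:
    - {"dp": [0, 0, -0.003], "rotation": [0, 0, 0], "claw": 0.5}
    - {"dp": [0, 0, 0], "rotation": [0, 0, 0], "claw": 0.5}
    - {"dp": [0, 0, 0], "rotation": [0, 0, 0], "claw": 0.5}
    - {"dp": [0, 0, 0.15], "rotation": [0, 0, 0], "claw": 0.5}
    - {"dp": [0, 0, 0.26], "rotation": [0, 0, 0], "claw": 0.5}
    - {"dp": [0.135, 0.237, 0], "rotation": [0, 0, 0], "claw": 0.5}
    - {"dp": [0.135, 0.237, 0], "rotation": [0, 0, 0], "claw": 0.5}
    - {"dp": [0.135, 0.237, 0], "rotation": [0, 0, 0], "claw": 0.5}
    - {"dp": [0.135, 0.237, 0], "rotation": [0, 0, 0], "claw": 0.5}
    - {"dp": [0.135, 0.237, 0], "rotation": [0, 0, 0], "claw": 0.5}
    - {"dp": [0.135, 0.237, 0], "rotation": [0, 0, 0], "claw": 0.5}

```text
t: 10.6
eef_pos: [0.4961, -0.0105, 0.1245]
orientation: [[1.0, -0.0, 0.0], [-0.0, -1.0, -0.0], [0.0, 0.0, -1.0]]
ft_force: [0.5, -0.5, 0.2]
grip_width: 0.496
grip_force: 0.0
```

jog_arm:
  deltas:
    - {"dp": [0.135, 0.237, 0], "rotation": [0, 0, 0], "claw": 0.5}
    - {"dp": [0.133, 0.237, 0], "rotation": [0, 0, 0], "claw": 0.5}
    - {"dp": [0, 0, 0], "rotation": [0, 0, 0], "claw": 0.5}
    - {"dp": [0, 0, 0], "rotation": [0, 0, 0], "claw": 0.5}
    - {"dp": [0, 0, 0], "rotation": [0, 0, 0], "claw": 0.5}

```text
t: 11.1
eef_pos: [0.535, 0.0577, 0.1241]
orientation: [[1.0, -0.002, -0.001], [-0.002, -1.0, -0.001], [-0.001, 0.001, -1.0]]
ft_force: [0.2, -0.5, 0.3]
grip_width: 0.498
grip_force: 0.0
```

```bash
python3 -c "
from h import *
seated('medium')"
```

```text
top medium lid (array([ 0.37432017, -0.22479734]), np.float64(0.03217264901134945), 36) slope [-0.001  0.003] flange z 0.0424 exp 0.042 569
side medium lid (array([ 0.37448071, -0.22322827]), np.float64(0.032686742589918584), 34) slope [ 0.003 -0.005] flange z 0.0421 exp 0.042 338
```

Medium is seated to under 1 mm. Next is the large lid.

jog_arm:
  deltas:
    - {"dp": [0, 0, -0.25], "rotation": [0, 0, 0], "claw": 0.5}
    - {"dp": [0, 0, -0.22], "rotation": [0, 0, 0], "claw": 0.5}
    - {"dp": [0, 0, -0.11], "rotation": [0, 0, 0], "claw": 0.5}
    - {"dp": [0, 0, -0.045], "rotation": [0, 0, 0], "claw": 0.5}
    - {"dp": [0, 0, 0], "rotation": [0, 0, 0], "claw": 0.5}
    - {"dp": [0, 0, 0], "rotation": [0, 0, 0], "claw": 1}
    - {"dp": [0, 0, 0], "rotation": [0, 0, 0], "claw": 1}
    - {"dp": [0, 0, 0], "rotation": [0, 0, 0], "claw": 1}
    - {"dp": [0, 0, 0], "rotation": [0, 0, 0], "claw": 1}
    - {"dp": [0, 0, 0], "rotation": [0, 0, 0], "claw": 1}

```text
t: 12.2
eef_pos: [0.5359, 0.0592, 0.0311]
orientation: [[1.0, -0.0, 0.001], [-0.0, -1.0, -0.0], [0.001, 0.0, -1.0]]
ft_force: [-1.5, -0.6, 3.6]
grip_width: 0.17
grip_force: 30.0
```

jog_arm:
  deltas:
    - {"dp": [0, 0, 0.1], "rotation": [0, 0, 0], "claw": 1}
    - {"dp": [0, 0, 0.2], "rotation": [0, 0, 0], "claw": 1}
    - {"dp": [0, 0, 0.28], "rotation": [0, 0, 0], "claw": 1}
    - {"dp": [0, 0, 0.28], "rotation": [0, 0, 0], "claw": 1}
    - {"dp": [-0.018, -0.161, 0], "rotation": [0, 0, 0], "claw": 1}
    - {"dp": [0, -0.25, 0], "rotation": [0, 0, 0], "claw": 1}
    - {"dp": [0, -0.25, 0], "rotation": [0, 0, 0], "claw": 1}
    - {"dp": [0, -0.25, 0], "rotation": [0, 0, 0], "claw": 1}
    - {"dp": [0, -0.25, 0], "rotation": [0, 0, 0], "claw": 1}
    - {"dp": [0, -0.25, 0], "rotation": [0, 0, 0], "claw": 1}
    - {"dp": [0, -0.15, 0], "rotation": [0, 0, 0], "claw": 1}
    - {"dp": [0, -0.1, 0], "rotation": [0, 0, 0], "claw": 1}

```text
t: 13.4
eef_pos: [0.5323, -0.1924, 0.1594]
orientation: [[1.0, -0.003, -0.001], [-0.003, -1.0, -0.001], [-0.001, 0.001, -1.0]]
ft_force: [0.8, 0.5, -0.7]
grip_width: 0.175
grip_force: 30.0
```

jog_arm:
  deltas:
    - {"dp": [0, 0, -0.2], "rotation": [0, 0, 0], "claw": 1}
    - {"dp": [0, 0, -0.18], "rotation": [0, 0, 0], "claw": 1}
    - {"dp": [0, 0, 0], "rotation": [0, 0, 0], "claw": 1}
    - {"dp": [0, 0, 0], "rotation": [0, 0, 0], "claw": 1}
    - {"dp": [0, 0, 0], "rotation": [0, 0, 0], "claw": 1}

```text
t: 13.9
eef_pos: [0.5342, -0.1898, 0.104]
orientation: [[1.0, 0.001, 0.003], [0.001, -1.0, -0.001], [0.003, 0.001, -1.0]]
ft_force: [-0.1, -0.6, -0.3]
grip_width: 0.171
grip_force: 30.0
```

jog_arm:
  deltas:
    - {"dp": [0, 0, -0.09], "rotation": [0, 0, 0], "claw": 1}
    - {"dp": [0, 0, -0.08], "rotation": [0, 0, 0], "claw": 1}
    - {"dp": [0, 0, -0.035], "rotation": [0, 0, 0], "claw": 1}
    - {"dp": [0, 0, -0.018], "rotation": [0, 0, 0], "claw": 1}
    - {"dp": [0, 0, 0], "rotation": [0, 0, 0], "claw": 1}
    - {"dp": [0, 0, 0], "rotation": [0, 0, 0], "claw": 1}
    - {"dp": [0, 0, 0], "rotation": [0, 0, 0], "claw": 1}

```text
t: 14.6
eef_pos: [0.5324, -0.1899, 0.0692]
orientation: [[1.0, -0.0, -0.001], [-0.0, -1.0, 0.0], [-0.001, -0.0, -1.0]]
ft_force: [-3.1, 2.3, 2.8]
grip_width: 0.17
grip_force: 30.0
```

jog_arm:
  deltas:
    - {"dp": [0, 0, 0], "rotation": [0, 0, 0], "claw": 0.5}
    - {"dp": [0, 0, 0], "rotation": [0, 0, 0], "claw": 0.5}
    - {"dp": [0, 0, 0], "rotation": [0, 0, 0], "claw": 0.5}
    - {"dp": [0, 0, 0.2], "rotation": [0, 0, 0], "claw": 0.5}
    - {"dp": [0, 0, 0.267], "rotation": [0, 0, 0], "claw": 0.5}
    - {"dp": [-0.092, 0.251, 0], "rotation": [0, 0, 0], "claw": 0.5}
    - {"dp": [-0.092, 0.251, 0], "rotation": [0, 0, 0], "claw": 0.5}
    - {"dp": [-0.092, 0.251, 0], "rotation": [0, 0, 0], "claw": 0.5}
    - {"dp": [-0.092, 0.252, 0], "rotation": [0, 0, 0], "claw": 0.5}
    - {"dp": [0, 0, 0], "rotation": [0, 0, 0], "claw": 0.5}
    - {"dp": [0, 0, 0], "rotation": [0, 0, 0], "claw": 0.5}
    - {"dp": [0, 0, 0], "rotation": [0, 0, 0], "claw": 0.5}

```text
t: 15.8
eef_pos: [0.4784, -0.0404, 0.1394]
orientation: [[1.0, -0.002, 0.001], [-0.002, -1.0, -0.001], [0.001, 0.001, -1.0]]
ft_force: [-0.6, -0.4, -0.1]
grip_width: 0.5
grip_force: 0.0
```

```bash
python3 -c "
from h import *
seated('large')"
```

```text
top large lid (array([ 0.53369672, -0.18910828]), np.float64(0.03874549940213492), 36) slope [ 0.004 -0.005] flange z 0.0484 exp 0.048 834
side large lid (array([ 0.53341211, -0.18744146]), np.float64(0.03884606441969447), 20) slope [ 0.009 -0.017] flange z 0.0477 exp 0.048 151
```

jog_arm:
  deltas:
    - {"dp": [0, 0, -0.25], "rotation": [0, 0, 0], "claw": 0.5}
    - {"dp": [0, 0, -0.25], "rotation": [0, 0, 0], "claw": 0.5}
    - {"dp": [0, 0, -0.14], "rotation": [0, 0, 0], "claw": 0.5}
    - {"dp": [0, 0, -0.06], "rotation": [0, 0, 0], "claw": 0.5}
    - {"dp": [0, 0, -0.026], "rotation": [0, 0, 0], "claw": 0.5}
    - {"dp": [0, 0, 0], "rotation": [0, 0, 0], "claw": 0.5}
    - {"dp": [0, 0, 0], "rotation": [0, 0, 0], "claw": 1}
    - {"dp": [0, 0, 0], "rotation": [0, 0, 0], "claw": 1}
    - {"dp": [0, 0, 0], "rotation": [0, 0, 0], "claw": 1}
    - {"dp": [0, 0, 0], "rotation": [0, 0, 0], "claw": 1}
    - {"dp": [0, 0, 0], "rotation": [0, 0, 0], "claw": 1}

```text
t: 17.0
eef_pos: [0.478, -0.0393, 0.0306]
orientation: [[1.0, -0.0, 0.001], [-0.0, -1.0, -0.0], [0.001, 0.0, -1.0]]
ft_force: [0.0, -0.4, 1.6]
grip_width: 0.169
grip_force: 30.0
```

jog_arm:
  deltas:
    - {"dp": [0, 0, 0.1], "rotation": [0, 0, 0], "claw": 1}
    - {"dp": [0, 0, 0.25], "rotation": [0, 0, 0], "claw": 1}
    - {"dp": [0, 0, 0.25], "rotation": [0, 0, 0], "claw": 1}
    - {"dp": [-0.031, -0.15, 0.067], "rotation": [0, 0, 0], "claw": 1}
    - {"dp": [-0.055, -0.263, 0], "rotation": [0, 0, 0], "claw": 1}
    - {"dp": [-0.055, -0.263, 0], "rotation": [0, 0, 0], "claw": 1}
    - {"dp": [-0.055, -0.263, 0], "rotation": [0, 0, 0], "claw": 1}
    - {"dp": [-0.057, -0.265, 0], "rotation": [0, 0, 0], "claw": 1}
    - {"dp": [-0.212, -0.155, 0], "rotation": [0, 0, 0], "claw": 1}
    - {"dp": [-0.212, -0.155, 0], "rotation": [0, 0, 0], "claw": 1}
    - {"dp": [-0.212, -0.155, 0], "rotation": [0, 0, 0], "claw": 1}

```text
t: 18.1
eef_pos: [0.3429, -0.2904, 0.1303]
orientation: [[1.0, -0.0, -0.0], [-0.0, -1.0, 0.0], [-0.0, -0.0, -1.0]]
ft_force: [0.7, -0.8, -0.4]
grip_width: 0.176
grip_force: 30.0
```

jog_arm:
  deltas:
    - {"dp": [-0.121, -0.09, 0], "rotation": [0, 0, 0], "claw": 1}
    - {"dp": [-0.09, -0.064, 0], "rotation": [0, 0, 0], "claw": 1}
    - {"dp": [0, 0, -0.1], "rotation": [0, 0, 0], "claw": 1}
    - {"dp": [0, 0, -0.18], "rotation": [0, 0, 0], "claw": 1}
    - {"dp": [0, 0, 0], "rotation": [0, 0, 0], "claw": 1}
    - {"dp": [0, 0, 0], "rotation": [0, 0, 0], "claw": 1}
    - {"dp": [0, 0, 0], "rotation": [0, 0, 0], "claw": 1}
    - {"dp": [0, 0, 0], "rotation": [0, 0, 0], "claw": 1}

```text
t: 18.9
eef_pos: [0.3134, -0.3132, 0.0893]
orientation: [[1.0, 0.0, 0.002], [0.0, -1.0, -0.001], [0.002, 0.001, -1.0]]
ft_force: [0.4, 0.3, -0.5]
grip_width: 0.173
grip_force: 30.0
```

jog_arm:
  deltas:
    - {"dp": [0, 0, -0.1], "rotation": [0, 0, 0], "claw": 1}
    - {"dp": [0, 0, -0.09], "rotation": [0, 0, 0], "claw": 1}
    - {"dp": [0, 0, -0.04], "rotation": [0, 0, 0], "claw": 1}
    - {"dp": [0, 0, -0.021], "rotation": [0, 0, 0], "claw": 1}
    - {"dp": [0, 0, 0], "rotation": [0, 0, 0], "claw": 1}
    - {"dp": [0, 0, 0], "rotation": [0, 0, 0], "claw": 1}
    - {"dp": [0, 0, 0], "rotation": [0, 0, 0], "claw": 1}

```text
t: 19.6
eef_pos: [0.313, -0.3129, 0.0511]
orientation: [[1.0, -0.0, 0.001], [-0.0, -1.0, -0.001], [0.001, 0.001, -1.0]]
ft_force: [-0.1, -0.7, -0.0]
grip_width: 0.171
grip_force: 30.0
```

Release, rise and move out of the cameras' view.

jog_arm:
  deltas:
    - {"dp": [0, 0, 0], "rotation": [0, 0, 0], "claw": 0.5}
    - {"dp": [0, 0, 0], "rotation": [0, 0, 0], "claw": 0.5}
    - {"dp": [0, 0, 0], "rotation": [0, 0, 0], "claw": 0.5}
    - {"dp": [0, 0, 0.15], "rotation": [0, 0, 0], "claw": 0.5}
    - {"dp": [0, 0, 0.25], "rotation": [0, 0, 0], "claw": 0.5}
    - {"dp": [0, 0, 0.25], "rotation": [0, 0, 0], "claw": 0.5}
    - {"dp": [0.05, -0.25, 0.1], "rotation": [0, 0, 0], "claw": 0.5}
    - {"dp": [0.05, -0.25, 0.1], "rotation": [0, 0, 0], "claw": 0.5}
    - {"dp": [0, -0.25, 0.1], "rotation": [0, 0, 0], "claw": 0.5}
    - {"dp": [0, -0.25, 0.1], "rotation": [0, 0, 0], "claw": 0.5}
    - {"dp": [0, 0, 0], "rotation": [0, 0, 0], "claw": 0.5}
    - {"dp": [0, 0, 0], "rotation": [0, 0, 0], "claw": 0.5}

```text
t: 20.8
eef_pos: [0.3274, -0.4629, 0.208]
orientation: [[1.0, -0.002, -0.0], [-0.002, -1.0, 0.001], [-0.0, -0.001, -1.0]]
ft_force: [0.9, 1.1, 0.4]
grip_width: 0.503
grip_force: 0.0
```

```bash
python3 -c "
from h import *
for k in POTS: seated(k)
c=cam('side'); cv2.imwrite('pics/end.png',cv2.resize(c['frame'][130:310,190:450],None,fx=3,fy=3))"
```

```text
top tiny lid (array([ 0.31276706, -0.31144603]), np.float64(0.018460670816009675), 36) slope [ 0.018 -0.002] flange z 0.0302 exp 0.030 150
side tiny lid (array([ 0.31292291, -0.3100701 ]), np.float64(0.018829269029392134), 31) slope [-0.006 -0.029] flange z 0.0305 exp 0.030 88
top small lid (array([ 0.40825778, -0.36417509]), np.float64(0.025625250932876334), 36) slope [-0.005  0.006] flange z 0.0362 exp 0.036 310
side small lid (array([ 0.40849491, -0.36361171]), np.float64(0.025664596838157923), 33) slope [-0.019  0.019] flange z 0.0361 exp 0.036 140
top medium lid (array([ 0.37432672, -0.22476987]), np.float64(0.03217280658061483), 36) slope [-0.008 -0.005] flange z 0.0425 exp 0.042 571
side medium lid (array([ 0.37451854, -0.22315787]), np.float64(0.03242594304730969), 34) slope [ 0.005 -0.001] flange z 0.0422 exp 0.042 345
top large lid (array([ 0.53389859, -0.18911982]), np.float64(0.03880850885090357), 36) slope [ 0.004 -0.007] flange z 0.0484 exp 0.048 841
side large lid (array([ 0.53345652, -0.18774358]), np.float64(0.03947203445686599), 34) slope [ 0.005 -0.013] flange z 0.0479 exp 0.048 532
```

View pics/end.png

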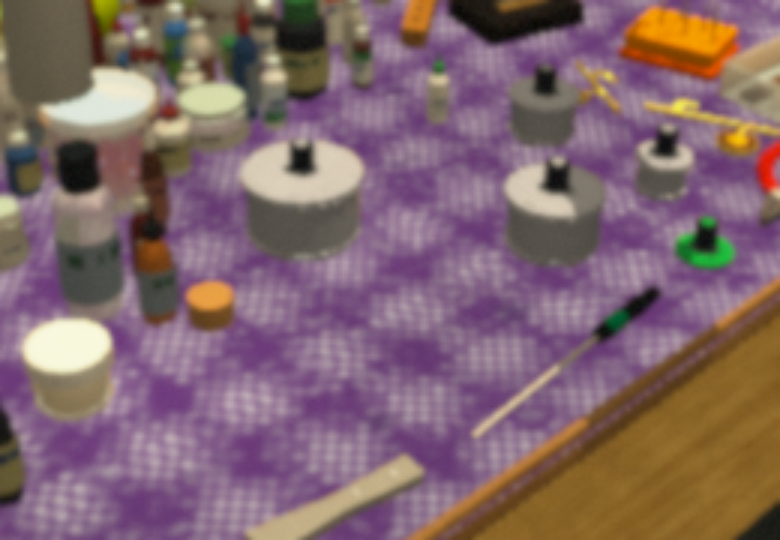

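The end picture shows all four pots covered and level: large at crop (302,195), medium (555,210), small (543,105) and tiny (664,165). The wax pot (68,365), the cork (210,305) and the green lid are where they were.

```bash
python3 -c "
from cell import ctrl
print(ctrl.job_done())"
```

```text
the job is handed in; nothing more can be done
None
```

All four steel pots are covered by their own lids, each within about 2 mm of centre and flat on the rim, with the white pot and the cork not disturbed; the job was handed in at about 21 s, and no verdict came back.

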